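Hold a slide holder flush on the tilted light stage

TASK

Pick up the large slide holder from the bench and carry it to the tilted light stage: lengthwise up the slope and midway across, one short end resting against the ledge and its whole underside flush on the sloping face, so that the slide can be looked at. Feel for the ledge and the face and touch them gently (there is glass in the holder). Finish while still gripping it and pressing it flush onto the face with a light steady push of roughly 5 to 10 N; do not let go, and leave the slope and the ledge as they are set and the other things on the bench where they are.

Things in the scene. Friction and masses are not known exactly. Their poses are not given: they have to be found in the camera images.
- holder_center (a point): Centre, half-way up, of the large slide holder: a loose flat grey block 90 mm long (x), 46 wide (y), 14 thick (z, up), 90 to 145 g, a 76 x 26 mm glass slide let into its top. Starts flat on the bench. Its two ends are alike for this job. Grip it across its width, fingertips 3 to 6 mm above its underside, so that they do not reach the face before it does.
- stage_face (a point): Centre of the light stage's sloping face: flat, 180 mm (x) by 240 mm (y). x points up the slope, roughly to the robot's right, y level across it, z straight out of the face. The slope differs each time, 12 to 32 degrees from level; this point is about 110 mm above the bench. Nothing but the ledge stands out of the face.
- light_plate: The stage's white lit plate in an aluminium frame, 14 mm thick; origin and axes as stage_face. It sits on a yoke stand (base 170 x 200 mm; yoke and clamp knob lie below the plate). The tilt clamp is stiff and holds against 25 N on the face.
- ledge: Dark steel bar across the low part of the face: 226 mm along y, 12 in x, 10 out of the face (thumb-screws 7 mm higher, 109 mm either side of its middle). Origin: middle of its upper, stop edge, at the face; axes as stage_face. Clamped 30 to 75 mm below the face centre; holds against 25 N. With the holder home its centre is 45 mm up the slope from here, 7 out of the face.
- small_holder: A smaller loose slide holder, 45 x 30 x 14 mm, origin at the centre of its underside, lying off one short end of the large one (about 110 mm between centres). Leave it.
- marker: A white marker pen with a black cap, 13 mm thick, 137 mm long, lying beside the large holder, 85 to 100 mm from its centre line. Leave it.
- beaker: A glass beaker, 68 mm across, 85 mm high, origin at the centre of its underside. Leave it.
- tape_roll: A roll of tape lying flat, 90 mm across, 19 mm high, origin under its centre. Leave it.
- tweezers: Steel tweezers, 120 mm long, 6 mm high, lying on the bench. Leave them.
- wash_bottle: A white bottle, 60 mm across, 130 mm high, origin under its centre. Leave it.
- calculator: A desk calculator 75 x 150 x 12 mm. Leave it.
Not all that is in view belongs to the job. What is shaped like the part that bears holder_center but pink is not meant.

How it is judged:
By the outcome, as a careful person would: the job done as asked, in the order asked, and still so for the second after the job is handed in, while the arm keeps its last pose, push and grip.
It also fails if it takes over 45 s, if anything falls off the work surface, if the arm or the gripper's body presses on something with over 40 N, if the wrist force passes 120 N, or if a joint passes its speed limit or range.

ROBOT

A 6-joint arm with a two-finger parallel gripper is mounted at the origin on the work surface. World frame = base frame: x ahead of the robot, y to its left, z up, the work surface at z = 0. Lengths are in mm, angles in rad, forces in N, time in s.
With the tool pointing down it reaches from about 275 to 825 mm from the base axis. Payload 5.2 kg.
Tool frame: the origin (TCP) lies at the very end of the fingers, on their centre line; the grasp point (between the pads) lies 19 mm behind it; z points along the fingers, y is the direction in which the jaws open and shut (so a half turn about z gives the same grasp; the last joint's range is limited). The gripper opens to 93 mm and grips with 3 to 60 N. Pads are 15 mm wide; open, the fingers measure 128 mm over their backs; the gripper's body (75 mm by 188 mm) begins 65 mm behind the grasp point.
Start: joints at [0.945, 0.259, 1.535, -0, 1.348, -0.203], TCP at [225.653, 501.583, 218.653] pointing down, gripper open.
Joint ranges: [-3.14, 3.14], [-0.91, 2.08], [0.19, 2.58], [-1.22, 4.36], [0.22, 2.71], [-3.12, 3.12]. Speed limits (rad/s): [2.57, 2.57, 3.14, 3.14, 3.14, 3.14].

INTERFACE

Orientations are given as [roll, pitch, yaw] about the fixed x, y, z axes, in that order (R = Rz(yaw) Ry(pitch) Rx(roll)).
In Python, from bench import robot gives the robot as it stands. The module is installed in compiled form; this text tells all that it offers. Calls block until the motion is done:
- robot.move_ptp(position, orientation): joint-space move of the TCP to a pose.
- robot.move_linear(position, ori=None, speed=150, f_stop=None): straight line of the TCP; ori=None keeps the orientation; speed is the mean speed in mm/s. With f_stop (N) it stops when the force on the tool has changed by that much, and returns True; else False.
- robot.move_j(angles): joint-space move.
- robot.move_gripper(opening): opening from 0.0 (shut) to 1.0 (fully open); the grip force is fixed at half the most; returns when the fingers have stopped.
- robot.sleep(seconds).
- robot.inverse_kinematics(position, orientation): joint angles nearest the present ones, or None.
- robot.get_image(name): name is "side" or "top" or "wrist"; returns a dict with "img" (420x560x3 uint8, blue, green, red), "fovy" (degrees; the focal length in pixels is half the picture's height over the tangent of half this angle, whatever the lens; pixels are square), "cx", "cy" (the principal point, pixels), "eye" and "orientation" of the camera in the world. Camera axes: x right, y down, z forward; pixel columns grow to the right and rows downward; lengths in mm; the calibration is good to about 2 mm. A picture is of the moment at which its call begins. There is no depth.
A pose or a line that the arm cannot do raises robot.MotionError and nothing moves.
- robot.hand_in(): hands the job in, once; it reports no verdict.
Readings, each from a call of its own:
- robot.current_t(): time.
- robot.current_qpos(): joint angles.
- robot.current_joint_vel(): joint speeds.
- robot.current_joint_efforts(): joint torques, N m.
- robot.current_tcp_pos(): TCP position.
- robot.current_eef_rot(): TCP orientation.
- robot.current_contact_force(): force on the tool from outside, world axes, zero at the start.
- robot.current_ft_torque(): the same for the moment, N m.
- robot.current_gripper_width(): opening from 0.0 (shut) to 1.0 (fully open).
Only numpy, scipy, OpenCV 4.12 (cv2) and the standard library are available. Lean on these libraries where they do the work, as an engineer would, in place of code of your own. Each camera call takes 0.05 s, during which the arm holds its last target.

## Working session

There is one attempt and no reset: what is moved stays moved. The work goes in short steps, each a Python script; the robot and the scene stay as the last script left them, time stands still between calls to the robot, and variables do not carry over. Pictures are saved under pics/ and viewed, and the job is handed in when it is done.

```bash
mkdir -p pics
python3 - <<'E'
from bench import robot
import cv2
for n in ["top","side","wrist"]:
    d=robot.get_image(n); cv2.imwrite(f"pics/{n}0.png",d["img"])
    print(n,{k:v for k,v in d.items() if k!="img"})
print(robot.current_t(),robot.current_eef_rot(),robot.current_contact_force())
E
```

```text
top {'fovy': 42.753911038479906, 'cx': 278.9017968025513, 'cy': 205.5916133935876, 'eye': array([ 316.38101279,  -50.69907993, 1557.22126656]), 'orientation': array([-2.98928999, -0.01426776, -1.56123878])}
side {'fovy': 43.1978781611069, 'cx': 285.9696413615823, 'cy': 213.79038651162915, 'eye': array([ 230.79747449, 1153.92069527, 1012.17120643]), 'orientation': array([-2.20949095,  0.01406215, -2.88518696])}
wrist {'fovy': 66.95656652984184, 'cx': 285.8570232938209, 'cy': 207.11589299006974, 'eye': array([156.97901033, 533.69520982, 383.56824686]), 'orientation': array([2.87046322e+00, 2.31193399e-03, 1.14799689e+00])}
0.15 [-3.14026583e+00 -2.28556447e-04  2.71882697e+00] [ 0.29592322  0.10676282 -0.86266867]
```

View pics/top0.png

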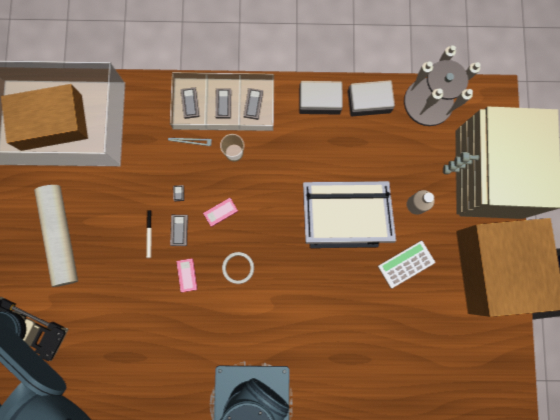

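View pics/side0.png

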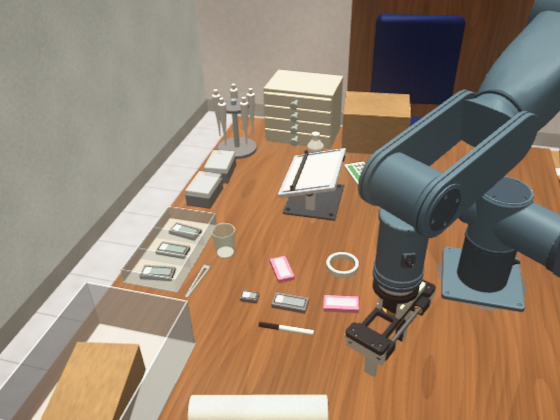

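View pics/wrist0.png

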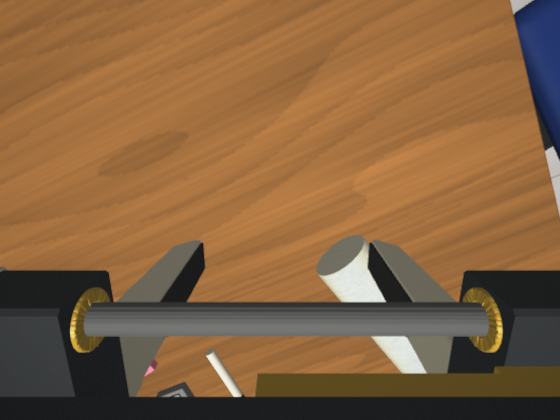

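Run:
```python
import cv2
t=cv2.imread("pics/top0.png"); s=cv2.imread("pics/side0.png")
cv2.imwrite("pics/c1.png",cv2.resize(t[170:260,285:410],None,fx=6,fy=6,interpolation=cv2.INTER_CUBIC))
cv2.imwrite("pics/c2.png",cv2.resize(s[130:225,270:370],None,fx=6,fy=6,interpolation=cv2.INTER_CUBIC))
cv2.imwrite("pics/c3.png",cv2.resize(t[175:275,130:240],None,fx=6,fy=6,interpolation=cv2.INTER_CUBIC))
```

```text
(no output)
```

View pics/c1.png

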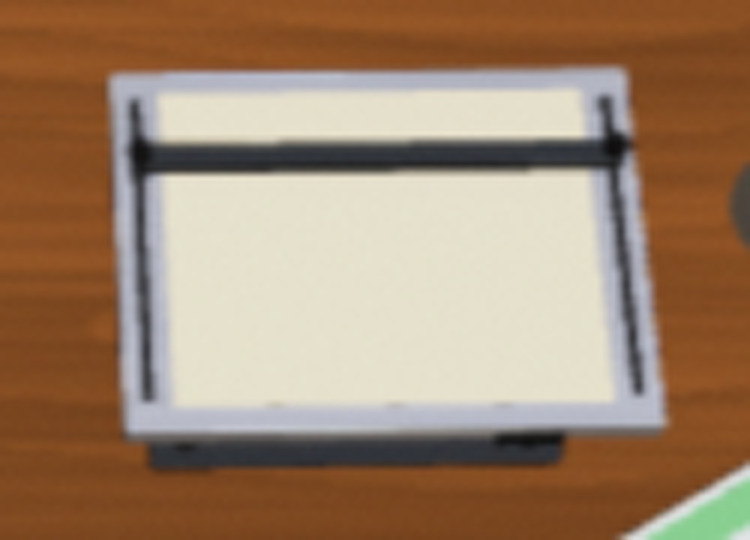

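View pics/c2.png

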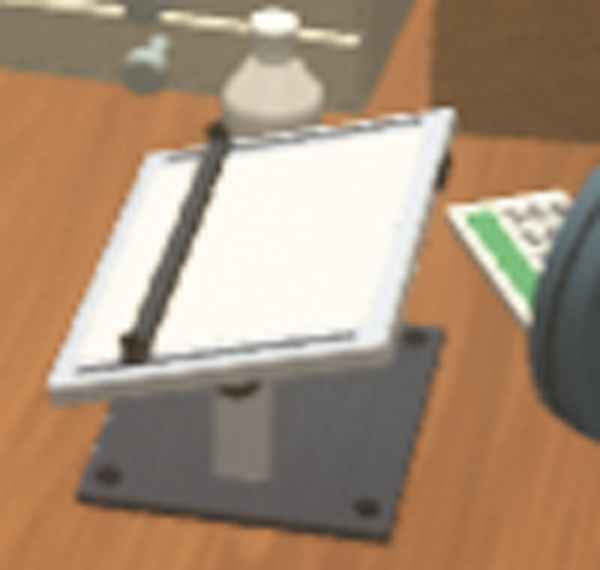

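View pics/c3.png

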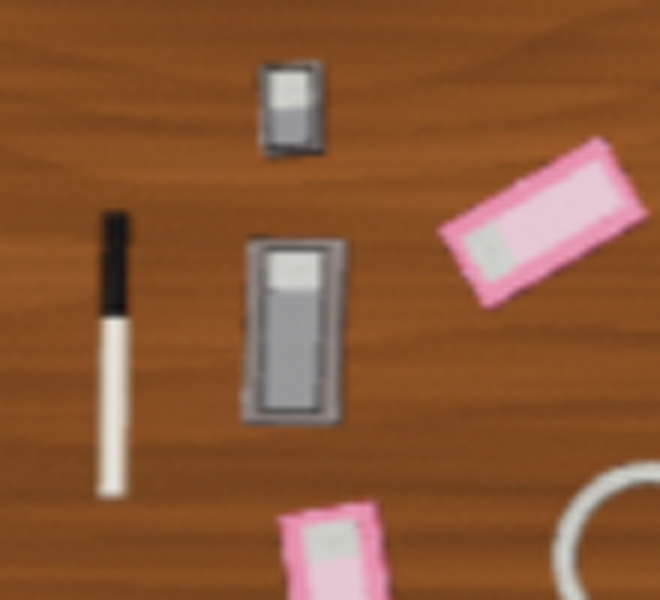

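```bash
cat > h.py <<'E'
import numpy as np, cv2
from scipy.spatial.transform import Rotation as Ro
from scipy.optimize import least_squares
def cam(d): 
    return dict(R=Ro.from_euler('xyz',d["orientation"]).as_matrix(),e=np.array(d["eye"]),f=210/np.tan(np.radians(d["fovy"])/2),cx=d["cx"],cy=d["cy"])
def proj(c,P):
    q=(np.atleast_2d(P)-c['e'])@c['R']; return np.c_[c['cx']+c['f']*q[:,0]/q[:,2],c['cy']+c['f']*q[:,1]/q[:,2]]
def back(c,px,z):
    px=np.atleast_2d(px); r=np.c_[(px[:,0]-c['cx'])/c['f'],(px[:,1]-c['cy'])/c['f'],np.ones(len(px))]@c['R'].T
    return c['e']+r*((z-c['e'][2])/r[:,2])[:,None]
TOP=cam(dict(fovy=42.753911038479906,cx=278.9017968025513,cy=205.5916133935876,eye=[316.38101279,-50.69907993,1557.22126656],orientation=[-2.98928999,-0.01426776,-1.56123878]))
SIDE=cam(dict(fovy=43.1978781611069,cx=285.9696413615823,cy=213.79038651162915,eye=[230.79747449,1153.92069527,1012.17120643],orientation=[-2.20949095,0.01406215,-2.88518696]))
def crop(u,x0,y0,k=6): return (np.array(u,float)+.5)/k-.5+np.array([x0,y0])
def stageR(yaw,tilt):
    # x up-slope, horizontal heading yaw
    return (Ro.from_euler('z',yaw)*Ro.from_euler('y',-tilt)).as_matrix()
E
python3 - <<'E'
from h import *
t=crop([(110,76),(627,70),(665,425),(127,433)],285,170)
s=crop([(52,385),(150,155),(455,110),(392,352)],270,130)
L=np.array([(-90,-120,0),(-90,120,0),(90,120,0),(90,-120,0)],float)
lt=crop([(140,172),(618,165)],285,170)
def w(p): return p[:3],stageR(p[3],p[4])
def res(p,full=False):
    o,R=w(p); P=o+L@R.T
    a=(proj(TOP,P)-t); b=(proj(SIDE,P)-s)
    Q=o+np.array([(p[5],-100,10),(p[5],100,10)])@R.T
    tl=crop([(165,172),(590,166)],285,170)
    c=proj(TOP,Q)[:,1]-tl[:,1]
    return np.r_[a.ravel(),b.ravel(),c,(o[2]-110)/20]
r=least_squares(res,[300,-250,110,np.pi,.4,-50])
print(r.x, np.degrees(r.x[3:5])); print(np.round(r.fun,2))
J=r.jac; print(np.sqrt(np.diag(np.linalg.inv(J.T@J)))*.5)
c=crop([(248,240),(347,240),(340,423),(241,421)],130,175)
P=back(TOP,c,14); print(P,P.mean(0))
print([np.linalg.norm(P[i]-P[(i+1)%4]) for i in range(4)])
E
```

```text
[ 5.25612613e+02 -2.58480286e+02  1.13744835e+02  3.16845069e+00
  2.73843457e-01 -3.50292408e+01] [181.53885193  15.69007435]
[ 0.13 -0.17 -0.29 -0.38  0.49  0.82 -0.05  0.94 -0.64  0.54 -0.17  0.02
  0.1   0.17 -0.76 -0.65  0.04 -0.04  0.19]
[0.54947616 0.75676028 1.11685623 0.00355338 0.00889687 1.21275705]
[[523.47219913 241.88260552  14.        ]
 [524.02031283 194.23639786  14.        ]
 [435.65174877 194.45273405  14.        ]
 [436.10371823 241.72604512  14.        ]] [479.81199474 218.07444564  14.        ]
[np.float64(47.64936025696228), np.float64(88.36882886255401), np.float64(47.27547160332184), np.float64(87.36862117164576)]
```

Candidates for the holder (top view): the grey block at (179,230), the small grey one at (178,193), pink ones at (220,212) and (187,275), and three grey ones in the tray at (190,103), (223,103) and (254,103). I choose (179,230). It is large, grey and loose on the bench, with the small holder off its end and the marker at (149,233) beside it. The close crop confirms this: about 88 x 47 mm with a glass inset. I'll move above it and look with the wrist camera.

Run:
```python
from bench import robot
from h import *
for yaw in (np.pi,0):
    for pos in ([480,218,150],):
        print(yaw,robot.inverse_kinematics(pos,[np.pi,0,yaw]))
    # stage
    R=stageR(3.168,.274); 
    for s in (1,-1):
        T=np.c_[s*R[:,0],-s*R[:,1],-R[:,2]]
        e=Ro.from_matrix(T).as_euler('xyz'); print(s,e,robot.inverse_kinematics([520,-258,180],e))
robot.move_ptp([430,218,190],[np.pi,0,np.pi])
d=robot.get_image("wrist"); cv2.imwrite("pics/w1.png",d["img"]); print(robot.current_t(),robot.current_qpos(),{k:v for k,v in d.items() if k!="img"})
```

```text
3.141592653589793 [ 0.21456171  0.27530629  1.68958298  0.          1.17670338 -1.35623462]
1 [-3.14159265 -0.274      -3.11518531] [-0.55734133  0.50726925  1.29333534 -0.14969257  1.57134356 -2.13727719]
-1 [3.14159265 0.274      0.02640735] [-0.55734133  0.50726925  1.29333534 -0.14969257  1.57134356  1.00431546]
0 [ 2.14561706e-01  2.75306287e-01  1.68958298e+00 -4.44089210e-16
  1.17670338e+00  1.78535803e+00]
1 [-3.14159265 -0.274      -3.11518531] [-0.55734133  0.50726925  1.29333534 -0.14969257  1.57134356 -2.13727719]
-1 [3.14159265 0.274      0.02640735] [-0.55734133  0.50726925  1.29333534 -0.14969257  1.57134356  1.00431546]
1.5167 [ 2.38845997e-01  1.58862332e-01  1.73525463e+00  3.87860207e-04
  1.24728026e+00 -1.33277008e+00] {'fovy': 66.95656652984184, 'cx': 285.8570232938209, 'cy': 207.11589299006974, 'eye': array([354.73611038, 220.24233608, 355.73132198]), 'orientation': array([2.87035181e+00, 1.37573138e-04, 1.57074544e+00])}
```

View pics/w1.png

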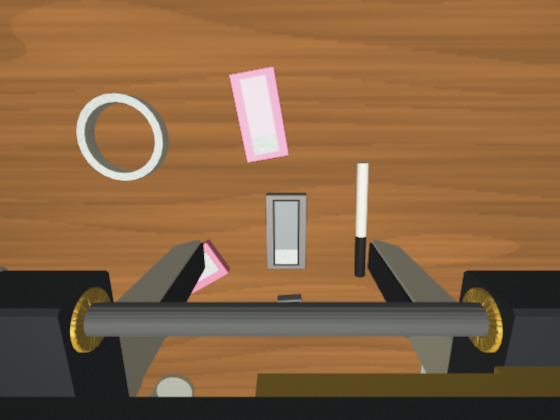

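The grey holder is at wrist pixels (266–306, 193–268). Its small neighbour is at (289,298) and the marker at (361,220). Next I locate it precisely.

Run:
```python
from h import *
im=cv2.imread("pics/w1.png")
cv2.imwrite("pics/w1c.png",cv2.resize(im[180:280,240:330],None,fx=6,fy=6,interpolation=cv2.INTER_CUBIC))
```

```text
(no output)
```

View pics/w1c.png

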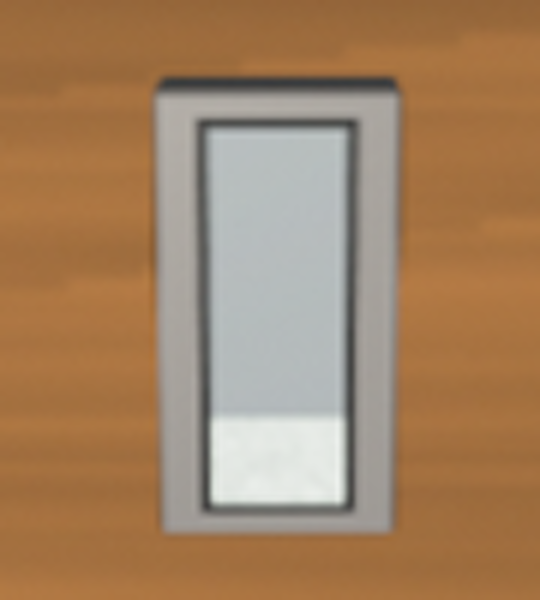

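Run:
```python
from h import *
W=cam(dict(fovy=66.95656652984184,cx=285.8570232938209,cy=207.11589299006974,eye=[354.73611038,220.24233608,355.73132198],orientation=[2.87035181e+00,1.37573138e-04,1.57074544e+00]))
P=back(W,crop([(156,91),(400,91),(394,532),(163,532)],240,180),14)
print(P,P.mean(0)); print([np.linalg.norm(P[i]-P[(i+1)%4]) for i in range(4)])
d=P[2]+P[3]-P[0]-P[1]; print(np.arctan2(d[1],d[0]))
```

```text
[[435.58559408 197.78723593  14.        ]
 [435.5864182  242.72659499  14.        ]
 [524.65926097 243.07451576  14.        ]
 [524.66005708 197.63590995  14.        ]] [480.12283259 220.30606416  14.        ]
[np.float64(44.939359070402524), np.float64(89.07352226120668), np.float64(45.438605819326206), np.float64(89.07459153907578)]
0.00110355137902089
```

Run:
```python
from bench import robot
from h import *
robot.move_gripper(0.75)
robot.move_ptp([480,219.8,70],[np.pi,0,np.pi])
print(robot.current_tcp_pos(),robot.current_eef_rot(),robot.current_contact_force())
print(robot.move_linear([480,219.8,4.5],speed=60,f_stop=6))
robot.sleep(.2)
print(robot.current_tcp_pos(),robot.current_contact_force())
robot.move_gripper(0.0)
print(robot.current_gripper_width()*93,robot.current_tcp_pos(),robot.current_contact_force(),robot.current_t())
```

```text
[479.90805689 219.77083434  70.26023107] [-3.14144692e+00 -9.18014631e-04  3.14135681e+00] [ 0.61867017 -0.05575416  0.54072436]
False
[480.25503623 219.85653493   4.86388711] [-0.79714754 -0.27333093 -0.13195696]
45.6368466981209 [479.99384356 219.75039439   4.54159338] [ 0.82932836 -1.35668275  0.67365916] 4.6667
```

Run:
```python
from bench import robot
from h import *
robot.move_linear([480,219.8,60],speed=80)
robot.sleep(.2); print(robot.current_contact_force(),robot.current_ft_torque())
robot.move_linear([480,180,240],speed=250)
robot.move_ptp([585,-255,300],[np.pi,0,np.pi])
robot.sleep(.2)
import pickle
D={n:robot.get_image(n) for n in ("wrist","top","side")}
pickle.dump(D,open("d2.pkl","wb"))
for n in D: cv2.imwrite(f"pics/{n}2.png",D[n]["img"])
print(robot.current_t(),robot.current_tcp_pos(),robot.current_gripper_width()*93, robot.current_contact_force(),robot.current_ft_torque())
```

```text
[-0.4114266   0.05513153 -0.29832351] [-0.0024702  -0.00833923 -0.00990319]
8.6 [ 585.14540785 -254.34178962  300.13197529] 45.856559544469164 [-0.41195875  0.06276213 -0.17155192] [ 0.04494806 -0.02498489  0.03993988]
```

View pics/wrist2.png

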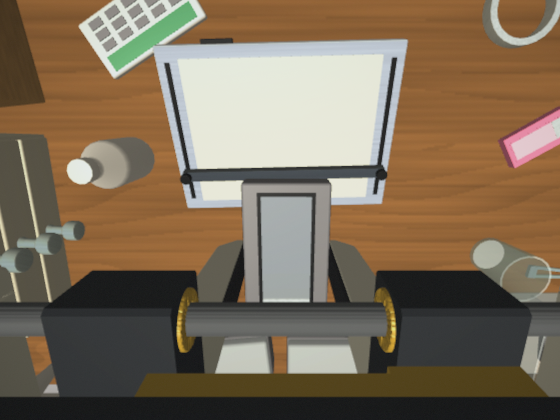

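View pics/side2.png

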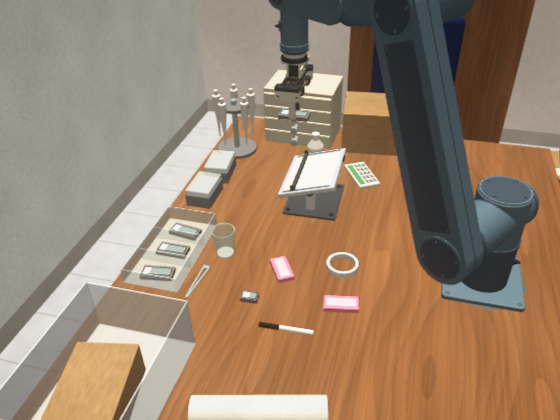

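The wrist view shows the holder in the grip. The plate corners are near (158,48), (405,42), (383,203) and (187,208), and the ledge is at row ~175. I'll zoom in and refine.

Run:
```python
from h import *
im=cv2.imread("pics/wrist2.png")
cv2.imwrite("pics/w2c.png",cv2.resize(im[30:215,150:415],None,fx=3,fy=3,interpolation=cv2.INTER_CUBIC))
s=cv2.imread("pics/side2.png")
cv2.imwrite("pics/s2c.png",cv2.resize(s[140:205,275:355],None,fx=9,fy=9,interpolation=cv2.INTER_CUBIC))
```

```text
(no output)
```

View pics/w2c.png

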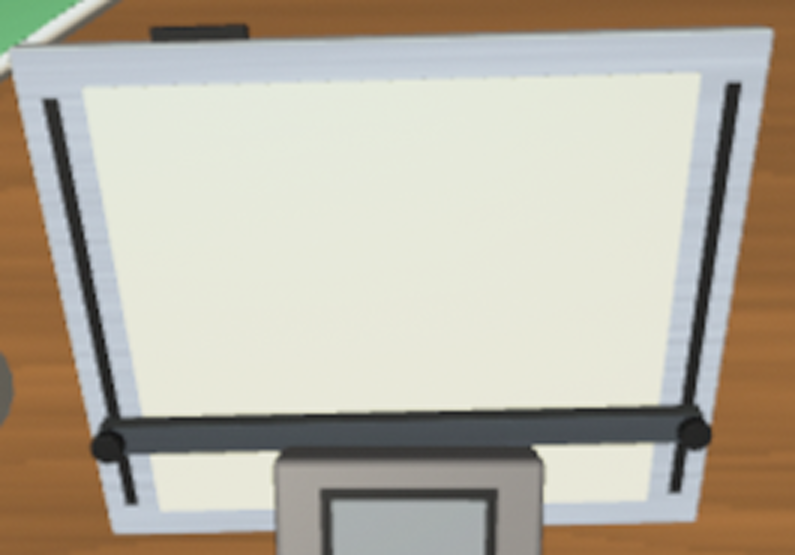

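View pics/s2c.png

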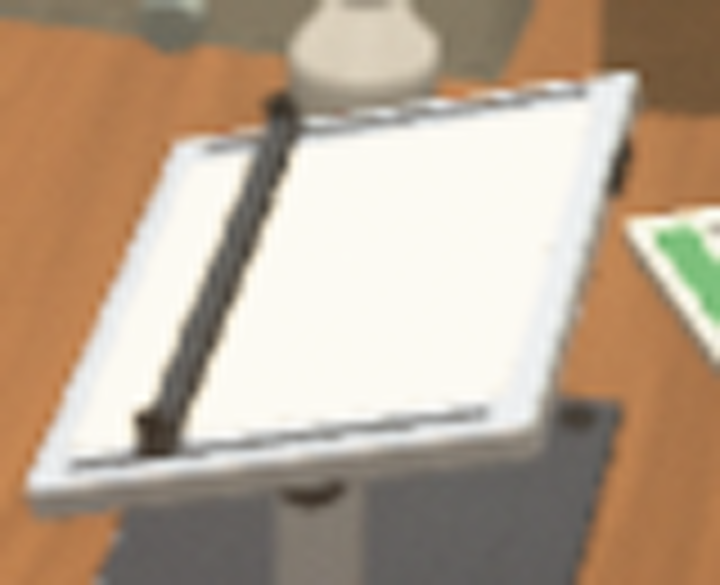

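```bash
cat > fit.py <<'E'
from h import *
import pickle
D=pickle.load(open("d2.pkl","rb")); W=cam(D["wrist"])
t=crop([(110,76),(627,70),(665,425),(127,433)],285,170)
s=crop([(28,490),(178,145),(636,75),(545,428)],275,140,9)
w=crop([(696,520),(113,533),(12,46),(773,29)],150,30,3)
lw=crop([(143,417),(660,408)],150,30,3)
# local corner order: low +Y, low -Y, high -Y, high +Y ; stage y = -Y
L=np.array([(-90,-120,0),(-90,120,0),(90,120,0),(90,-120,0)],float)
def res(p,use="tsw"):
    o,R=p[:3],stageR(p[3],p[4]); P=o+L@R.T; out=[]
    for k,(n,C,m,sg) in enumerate((("t",TOP,t,.4),("s",SIDE,s,.4),("w",W,w,.4))):
        d=p[6+3*k:9+3*k]
        out.append(d/1.2)
        if n in use: out.append(((proj(C,P+d)-m)/sg).ravel())
    d=p[12:15]
    Q=o+d+np.array([(p[5],102,0),(p[5],-102,0)])@R.T
    out.append((proj(W,Q)[:,1]-lw[:,1])/.4)
    return np.concatenate(out)
for use in ("tsw","ts","w","tw","sw"):
    r=least_squares(res,np.r_[525,-258,112,3.168,.274,-38,np.zeros(9)],args=(use,))
    sd=np.sqrt(np.diag(np.linalg.pinv(r.jac.T@r.jac)))
    print(use,np.round(r.x[:6],3),np.degrees(r.x[4]).round(2),np.round(sd[:6],3),"cost",round(r.cost,2))
    if use=="tsw": np.save("fit.npy",r.x); print(np.round(r.x[6:],2),np.round(r.fun,1))
E
python3 fit.py
```

```text
tsw [ 5.26370e+02 -2.57781e+02  1.12035e+02  3.16400e+00  2.78000e-01
 -3.85540e+01] 15.95 [7.570e-01 8.730e-01 1.025e+00 1.000e-03 4.000e-03 4.350e-01] cost 16.14
[ 0.33 -0.65 -0.2  -0.94 -1.19  1.56  0.61  1.84 -1.36] [ 0.3 -0.5 -0.2  0.5 -1.3 -0.9 -1.   0.5  1.5 -0.6  0.9 -0.8 -1.   1.3
 -0.1  0.7  0.9 -0.5  1.2  0.3 -2.7  0.9  0.5  1.5 -1.1 -0.8  0.8  1.2
 -0.3 -1.1  0.1  0.4 -0.6  0.9 -0.9]
ts [ 5.25875e+02 -2.58706e+02  1.13690e+02  3.16500e+00  2.86000e-01
 -3.94340e+01] 16.4 [0.999 1.422 1.862 0.002 0.007 1.728] cost 9.87
w [ 5.26908e+02 -2.55902e+02  1.10395e+02  3.16300e+00  2.73000e-01
 -3.85830e+01] 15.66 [1.220e+00 1.219e+00 1.304e+00 1.000e-03 6.000e-03 4.370e-01] cost 2.15
tw [ 5.26973e+02 -2.57234e+02  1.10340e+02  3.16400e+00  2.78000e-01
 -3.85960e+01] 15.9 [9.01e-01 9.02e-01 1.26e+00 1.00e-03 5.00e-03 4.37e-01] cost 7.31
sw [ 5.26108e+02 -2.57157e+02  1.12321e+02  3.16400e+00  2.76000e-01
 -3.85430e+01] 15.79 [9.170e-01 1.127e+00 1.047e+00 1.000e-03 5.000e-03 4.350e-01] cost 11.84
```

```bash
cat >> h.py <<'E'
p=np.load("fit.npy")[:6]; O=p[:3]; TILT=p[4]; RS=stageR(p[3],TILT); SL=p[5]
def tori(dt=0.0,dy=0.0):
    R=stageR(p[3]+dy,TILT+dt); return list(Ro.from_matrix(np.c_[R[:,0],-R[:,1],-R[:,2]]).as_euler('xyz'))
def pos(s,y,n): return list(O+RS@np.array([s,y,n]))
def loc(P): return RS.T@(np.array(P)-O)
def ft(robot,k=20):
    F=[];M=[]
    for i in range(k):
        F.append(robot.current_contact_force());M.append(robot.current_ft_torque());robot.sleep(.01)
    return RS.T@np.mean(F,0),RS.T@np.mean(M,0)
E
python3 - <<'E'
from bench import robot
from h import *
robot.move_ptp(pos(SL+45+14,0,45),tori())
robot.sleep(.3)
print(loc(robot.current_tcp_pos()),robot.current_qpos())
f=ft(robot); print(f); np.save("base.npy",np.array(f))
t0=robot.current_t()
h=robot.move_linear(pos(SL+45+14,0,-4),speed=25,f_stop=3)
print(h,robot.current_t()-t0,loc(robot.current_tcp_pos()))
g=ft(robot,10); print(g[0]-f[0],g[1]-f[1],loc(robot.current_tcp_pos()),robot.current_t())
E
```

```text
[20.18438344  0.55063088 46.99549651] [-0.55734457  0.52015775  1.31548644 -0.15105555  1.5371368  -2.12778612]
(array([-0.2771586 , -0.21628088, -0.92458034]), array([-0.02575909,  0.19795662,  0.00241303]))
True 1.3499999999999996 [20.41476734 -0.02641914  8.02878384]
[0.67392595 0.17343736 6.19895941] [ 0.06009443 -0.24520553  0.00137033] [20.4340083  -0.03573315  8.04140819] 11.1583
```

Run:
```python
from bench import robot
from h import *
import pickle
D={n:robot.get_image(n) for n in ("wrist","side")}
pickle.dump(D,open("d3.pkl","wb"))
cv2.imwrite("pics/wrist3.png",D["wrist"]["img"])
s=D["side"]["img"]; cv2.imwrite("pics/s3c.png",cv2.resize(s[120:205,265:365],None,fx=7,fy=7,interpolation=cv2.INTER_CUBIC))
```

```text
(no output)
```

View pics/wrist3.png

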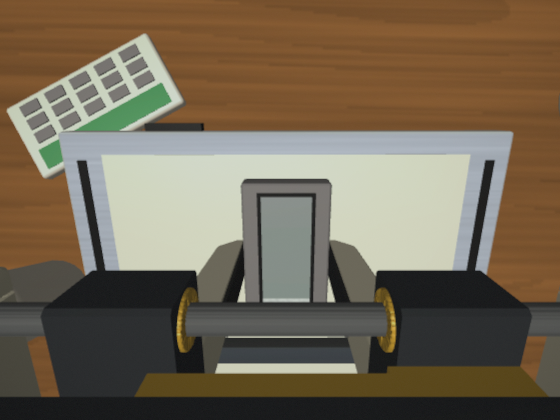

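View pics/s3c.png

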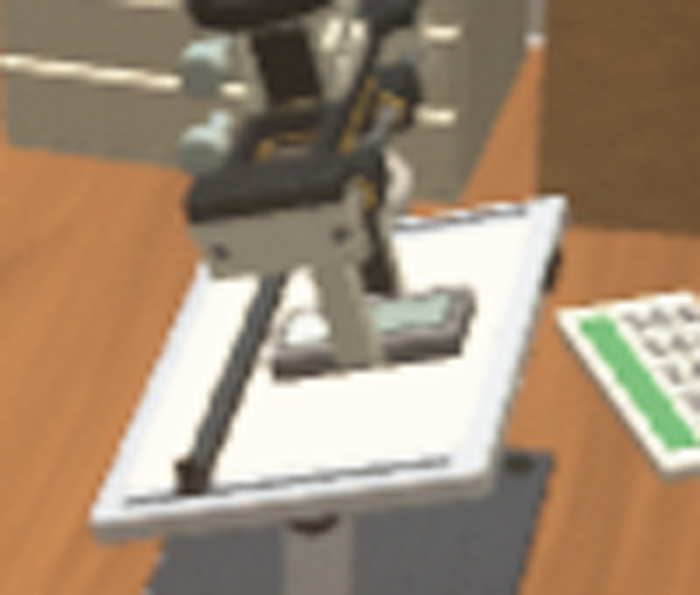

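Run:
```python
import cv2,numpy as np
a=cv2.imread("pics/wrist2.png")[170:305,230:340]; b=cv2.imread("pics/wrist3.png")[170:305,230:340]
cv2.imwrite("pics/cmp.png",np.hstack([cv2.resize(x,None,fx=3.5,fy=3.5,interpolation=cv2.INTER_CUBIC) for x in (a,b)]))
```

```text
(no output)
```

View pics/cmp.png

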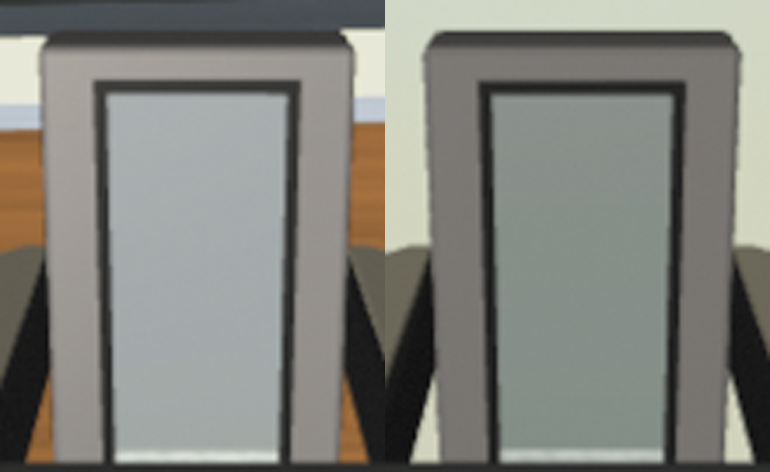

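Run:
```python
from h import *
import pickle
D=pickle.load(open("d2.pkl","rb")); W=cam(D["wrist"])
T=np.array([585.145,-254.342,300.132])
m=crop([(41,46),(352,46),(93,82),(300,82)],230,170,3.5)
print("meas",m.round(1).tolist())
for off in (-2,0,2):
  for pit in (-4,-2,0,2,4):   # + = uphill(-x world) end lowered
    a=np.radians(pit); pts=[]
    for x,y,z in ((-45,-23,9.5),(-45,23,9.5),(-38,-13,9.5),(-38,13,9.5)):
        x+=off
        pts.append(T+[x*np.cos(a),y,z+x*np.sin(a)])
    print(off,pit,proj(W,pts).round(1).tolist())
```

```text
meas [[241.4, 182.8], [330.2, 182.8], [256.2, 193.1], [315.4, 193.1]]
-2 -4 [[234.2, 178.5], [328.6, 178.7], [255.2, 192.3], [307.7, 192.4]]
-2 -2 [[234.7, 177.7], [328.1, 177.9], [255.4, 191.5], [307.5, 191.6]]
-2 0 [[235.2, 177.1], [327.7, 177.2], [255.7, 190.8], [307.3, 190.9]]
-2 2 [[235.7, 176.5], [327.3, 176.7], [255.9, 190.3], [307.1, 190.4]]
-2 4 [[236.2, 176.1], [326.9, 176.3], [256.2, 189.8], [307.0, 189.9]]
0 -4 [[234.4, 182.5], [328.4, 182.6], [255.3, 196.1], [307.6, 196.2]]
0 -2 [[234.9, 181.7], [328.0, 181.8], [255.5, 195.4], [307.4, 195.5]]
0 0 [[235.4, 181.0], [327.6, 181.2], [255.8, 194.7], [307.2, 194.8]]
0 2 [[235.9, 180.5], [327.2, 180.7], [256.0, 194.2], [307.1, 194.3]]
0 4 [[236.4, 180.1], [326.8, 180.2], [256.2, 193.7], [306.9, 193.8]]
2 -4 [[234.6, 186.4], [328.2, 186.6], [255.4, 199.9], [307.5, 200.0]]
2 -2 [[235.1, 185.6], [327.8, 185.8], [255.6, 199.2], [307.3, 199.3]]
2 0 [[235.6, 185.0], [327.4, 185.1], [255.9, 198.6], [307.2, 198.7]]
2 2 [[236.0, 184.4], [327.0, 184.6], [256.1, 198.0], [307.0, 198.1]]
2 4 [[236.5, 184.0], [326.7, 184.1], [256.3, 197.5], [306.9, 197.6]]
```

Run:
```python
from bench import robot
from h import *
S=SL+45+14
for dt in (.05,.10):
    n=loc(robot.current_tcp_pos())[2]
    robot.move_linear(pos(S,0,n+3),tori(dt),speed=40)
    robot.sleep(.15)
    f=ft(robot,8)
    h=robot.move_linear(pos(S,0,n-5),tori(dt),speed=12,f_stop=2)
    g=ft(robot,8); print(dt,h,(g[0]-f[0]).round(2),(g[1]-f[1]).round(3),loc(robot.current_tcp_pos()).round(2),robot.current_t())
    if not h: break
```

```text
0.05 True [1.06 0.85 4.28] [ 0.091 -0.073 -0.04 ] [20.7   0.06  9.14] 12.1167
0.1 True [1.98 0.29 3.18] [ 0.046 -0.385  0.003] [20.6  -0.11 11.32] 12.9167
```

```bash
cat > probe.py <<'E'
from bench import robot
from h import *
S=SL+45+14
def probe(dt,fs=2,up=4,S=S,y=0):
    n=loc(robot.current_tcp_pos())[2]
    robot.move_linear(pos(S,y,n+up),tori(dt),speed=40)
    robot.sleep(.15)
    f=ft(robot,8)
    h=robot.move_linear(pos(S,y,n-8),tori(dt),speed=14,f_stop=fs)
    g=ft(robot,8); print(dt,h,(g[0]-f[0]).round(2),(g[1]-f[1]).round(3),loc(robot.current_tcp_pos()).round(2),robot.current_eef_rot().round(4),robot.current_t())
E
python3 - <<'E'
from probe import *
probe(-.05); probe(0.015)
E
```

```text
-0.05 True [-0.3  -0.28  4.4 ] [ 0.108 -0.143 -0.002] [20.1  -0.06  9.69] [ 3.1414 -0.2285 -3.1184] 14.0
0.015 True [ 1.17 -0.34  6.09] [ 0.022 -0.138  0.001] [20.48  0.03  8.05] [-3.1414 -0.2932 -3.1188] 15.0667
```

Run:
```python
import re
s=open("fit.py").read()
exec(s.split("for use in")[0])
# calibrate wrist offset on the held holder (known relative to TCP); its end corners
T=np.array([585.145,-254.342,300.132])
m=crop([(41,46),(352,46)],230,170,3.5)
pts=np.array([T+[-45,-22.8,9.5],T+[-45,22.8,9.5]])
dd=least_squares(lambda d:np.r_[(proj(W,pts+d)-m).ravel()/.4,d/3],[0,0,0]).x; print("dw",dd)
def res2(q):
    r=res(q); return np.r_[r,(q[12:15]-[.7,2.1,-3])/.5, (loc0(q)-0)/.4]
def loc0(q):  # touch: flush at n=7.2 in old frame -> underside at n=2.7 at s~20 old frame
    from h import pos
    P=np.array(pos(20.4,0,2.7)); return stageR(q[3],q[4]).T@(P-q[:3])@np.array([0,0,1.])
r=least_squares(res2,np.r_[525,-258,112,3.168,.274,-38,np.zeros(9)])
sd=np.sqrt(np.diag(np.linalg.pinv(r.jac.T@r.jac)))
print(np.round(r.x[:6],3),sd[:6].round(3),r.cost,r.x[6:].round(2))
np.save("fit2.npy",r.x)
```

```text
dw [ 1.57690429  2.14275591 -3.70005117]
[ 5.26465e+02 -2.57807e+02  1.14295e+02  3.16400e+00  2.80000e-01
 -3.84180e+01] [0.439 0.466 0.36  0.001 0.004 0.425] 19.745105006158372 [ 0.02 -0.38 -0.37 -1.17 -0.42  0.27  0.59  1.9  -3.14]
```

```bash
sed -i 's#fit.npy")\[:6\]#fit2.npy")[:6].copy(); p[4]=.282#' h.py
python3 - <<'E'
from bench import robot
from h import *
l=loc(robot.current_tcp_pos()); print(l)
robot.move_linear(pos(l[0],0,6.5),tori(),speed=20)
robot.sleep(.2); f=ft(robot,15); np.save("base.npy",np.array(f)); print(f, loc(robot.current_tcp_pos()))
h=robot.move_linear(pos(SL+45-6,0,6.5),tori(),speed=14,f_stop=2.5)
g=ft(robot,10); print(h,(g[0]-f[0]).round(2),(g[1]-f[1]).round(3),loc(robot.current_tcp_pos()).round(2),SL+45,robot.current_t())
E
```

```text
[1.99703008e+01 5.93681242e-03 5.77574209e+00]
(array([-0.22485198,  0.06721981, -0.96440371]), array([-0.02830547,  0.19030481,  0.01807766])) [19.95148014 -0.0718274   6.23369594]
True [ 0.95 -0.26  3.85] [ 0.072 -0.218  0.014] [ 8.75 -0.2   5.76] 6.5823008971488335 16.5833
```

Run:
```python
from bench import robot
from h import *
l=loc(robot.current_tcp_pos())
robot.move_linear(pos(l[0]+3,0,7.8),tori(),speed=20)
robot.sleep(.2); f=ft(robot,15); np.save("base.npy",np.array(f)); print(f, loc(robot.current_tcp_pos()))
h=robot.move_linear(pos(SL+45-7,0,7.8),tori(),speed=14,f_stop=2.5)
g=ft(robot,10); print(h,(g[0]-f[0]).round(2),(g[1]-f[1]).round(3),loc(robot.current_tcp_pos()).round(2),robot.current_t())
```

```text
(array([-0.3588311 , -0.25440388, -1.26985504]), array([-0.02820618,  0.19793508,  0.00404673])) [11.74390873 -0.03611963  7.68465897]
True [0.05 0.14 0.41] [ 0.006 -0.013 -0.008] [ 8.76 -0.48  6.51] 17.7667
```

Run:
```python
from bench import robot
from h import *
for i in range(3): print(loc(robot.current_tcp_pos()).round(2),robot.current_eef_rot().round(4)-np.array(tori()).round(4)); robot.sleep(.03)
robot.move_linear(pos(8.7,0,7.8),tori(),speed=20); robot.sleep(.1)
for i in range(3): print(loc(robot.current_tcp_pos()).round(2),robot.current_eef_rot().round(4)-np.array(tori()).round(4)); robot.sleep(.03)
f=np.load("base.npy")
h=robot.move_linear(pos(SL+45-7,0,7.8),tori(),speed=12,f_stop=3.5)
print(loc(robot.current_tcp_pos()).round(2))
g=ft(robot,10); print(h,(g[0]-f[0]).round(2),(g[1]-f[1]).round(3),loc(robot.current_tcp_pos()).round(2),robot.current_t())
```

```text
[ 8.76 -0.48  6.51] [ 6.2817e+00 -2.5000e-03  4.0000e-04]
[ 8.81 -0.52  6.45] [ 6.2816e+00 -2.6000e-03  4.0000e-04]
[ 8.85 -0.49  6.4 ] [ 6.2816e+00 -2.6000e-03  3.0000e-04]
[ 8.72 -0.01  7.78] [6.2832 0.     0.    ]
[ 8.72 -0.01  7.79] [6.2832 0.     0.    ]
[8.7  0.   7.78] [6.2832 0.     0.    ]
[ 8.74 -0.3   6.94]
True [0.18 0.19 0.14] [-0.022 -0.008  0.012] [ 8.86 -0.48  6.45] 18.6833
```

Run:
```python
from bench import robot
from h import *
f=np.load("base.npy")
robot.move_linear(pos(9.2,0,7.5),tori(),speed=20); robot.sleep(.1)
f=np.array(ft(robot,8)); np.save("base.npy",f)
s=9.2
while s>5.5:
    s-=.35
    robot.move_linear(pos(s,0,7.5),tori(),speed=10); robot.sleep(.05)
    g=np.array(ft(robot,4))-f
    print(round(s,2),g[0].round(2),g[1].round(3),loc(robot.current_tcp_pos()).round(2),round(robot.current_t(),2))
    if g[0][0]>2 or g[0][2]>6: break
```

```text
8.85 [ 0.09 -0.21 -0.61] [ 0.007 -0.011 -0.005] [ 8.82 -0.02  7.49] 19.43
8.5 [ 1.   -0.12  0.04] [ 0.012 -0.168  0.006] [ 8.64 -0.    7.48] 19.77
8.15 [3.63 0.55 0.5 ] [ 0.03  -0.634  0.024] [8.59 0.03 7.46] 20.1
```

Run:
```python
from bench import robot
from h import *
f=np.load("base.npy")
robot.move_linear(pos(8.35,0,7.2),tori(.004),speed=10)
n=7.2
while n>1.5:
    n-=.4
    robot.move_linear(pos(8.35,0,n),tori(.004),speed=12); robot.sleep(.05)
    g=np.array(ft(robot,4))-f
    x=(-(g[1][1])-.172*g[0][0])/max(g[0][2],.5)*1000
    print(round(n,2),g[0].round(2),g[1].round(3),"x",x.round(0),"y",(1000*g[1][0]/max(g[0][2],.5)).round(0),loc(robot.current_tcp_pos()).round(2),round(robot.current_t(),2))
    if g[0][2]>3.5 : break
```

```text
6.8 [ 6.07 -0.19  2.83] [-0.025 -0.959  0.044] x -30.0 y -9.0 [8.62 0.01 6.88] 20.68
6.4 [ 6.04 -0.19  3.51] [-0.023 -1.028  0.013] x -3.0 y -7.0 [8.62 0.02 6.52] 21.02
```

Run:
```python
from bench import robot
from h import *
f=np.load("base.npy")
n=6.4
robot.move_linear(pos(8.55,0,n),tori(.004),speed=10)
while n>1.5:
    n-=.35
    robot.move_linear(pos(8.55,0,n),tori(.004),speed=12); robot.sleep(.05)
    g=np.array(ft(robot,4))-f
    x=(-(g[1][1])-.172*g[0][0])/max(g[0][2],.5)*1000
    print(round(n,2),g[0].round(2),g[1].round(3),"x",x.round(0),"y",(1000*g[1][0]/max(g[0][2],.5)).round(0),loc(robot.current_tcp_pos()).round(2),round(robot.current_t(),2))
    if g[0][2]>5 or g[0][0]>7: break
```

```text
6.05 [ 6.33 -0.28  3.82] [-0.047 -1.058  0.064] x -8.0 y -12.0 [8.6  0.07 6.23] 21.6
5.7 [ 6.19 -0.52  4.99] [-0.049 -1.095  0.019] x 6.0 y -10.0 [8.6  0.05 6.1 ] 21.93
5.35 [ 6.94 -0.57  6.19] [-0.112 -1.153  0.047] x -7.0 y -18.0 [8.58 0.07 6.02] 22.27
```

Run:
```python
from bench import robot
from h import *
f=np.load("base.npy")
def show(tag):
    robot.sleep(.08); g=np.array(ft(robot,6))-f
    x=(-(g[1][1])-.172*g[0][0])/max(g[0][2],.5)*1000
    print(tag,g[0].round(2),g[1].round(3),"x",x.round(0),"y",(1000*g[1][0]/max(g[0][2],.5)).round(0),loc(robot.current_tcp_pos()).round(2),round(robot.current_t(),2))
show("now")
for s in (8.75,8.9): robot.move_linear(pos(s,0,5.35),tori(.004),speed=10); show(s)
for dt in (-.01,-.024,.004,.018,.032): robot.move_linear(pos(8.9,0,5.35),tori(dt),speed=10); show(dt)
im=robot.get_image("wrist"); cv2.imwrite("pics/w4.png",cv2.resize(im["img"][170:300,220:350],None,fx=4,fy=4,interpolation=cv2.INTER_CUBIC))
```

```text
now [ 6.31 -0.4   6.79] [-0.096 -1.159  0.072] x 11.0 y -14.0 [8.57 0.02 6.  ] 22.4
8.75 [ 5.59 -0.33  6.06] [-0.113 -1.057  0.034] x 16.0 y -19.0 [8.59 0.06 6.  ] 22.78
8.9 [ 5.7  -0.75  5.86] [-0.12  -0.987  0.028] x 1.0 y -20.0 [8.59 0.08 6.01] 23.17
-0.01 [ 5.03 -0.4   5.82] [-0.111 -0.975  0.028] x 19.0 y -19.0 [8.53 0.05 5.97] 23.55
-0.024 [ 4.36 -0.68  5.72] [-0.107 -1.032  0.053] x 49.0 y -19.0 [8.44 0.06 5.97] 23.93
0.004 [ 5.17 -0.07  5.68] [-0.037 -0.964  0.036] x 13.0 y -7.0 [8.57 0.15 5.78] 24.32
0.018 [ 5.75 -0.27  6.22] [-0.028 -0.874  0.041] x -19.0 y -5.0 [8.66 0.13 5.73] 24.7
0.032 [ 5.3  -0.16  6.2 ] [-0.024 -0.84   0.032] x -12.0 y -4.0 [8.66 0.18 5.74] 25.08
```

View pics/w4.png

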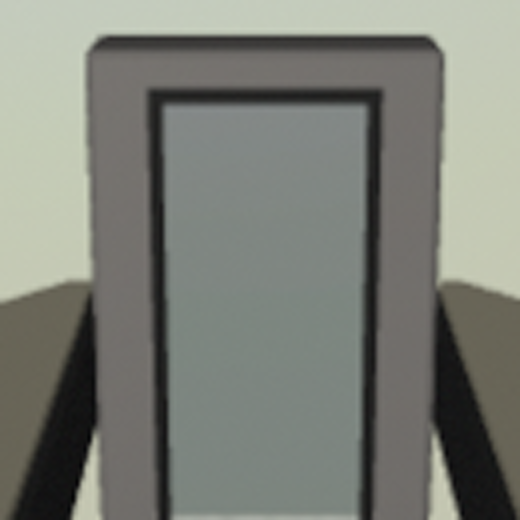

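Run:
```python
from bench import robot
from h import *
f=np.load("base.npy")
def show(tag):
    robot.sleep(.15); g=np.array(ft(robot,15))-f
    x=(-(g[1][1])-.172*g[0][0])/max(g[0][2],.5)*1000
    print(tag,g[0].round(2),g[1].round(3),"x",x.round(0),"y",(1000*g[1][0]/max(g[0][2],.5)).round(0),loc(robot.current_tcp_pos()).round(2),round(robot.current_t(),2))
robot.move_linear(pos(8.9,0,5.3),tori(.010),speed=10); show("a")
robot.move_linear(pos(8.9,0,5.05),tori(.010),speed=10); show("b")
robot.sleep(.5); show("c")
s=robot.get_image("side")["img"]; cv2.imwrite("pics/s5c.png",cv2.resize(s[120:205,265:365],None,fx=7,fy=7,interpolation=cv2.INTER_CUBIC))
t=robot.get_image("top")["img"]; cv2.imwrite("pics/t5.png",t)
w=robot.get_image("wrist")["img"]; cv2.imwrite("pics/w5.png",w)
print(robot.current_gripper_width()*93)
```

```text
a [ 4.96 -0.28  6.3 ] [-0.011 -0.875  0.036] x 3.0 y -2.0 [8.56 0.17 5.73] 25.66
b [ 4.96 -0.51  7.36] [-0.072 -0.932  0.057] x 11.0 y -10.0 [8.57 0.18 5.69] 26.18
c [ 5.02 -0.33  7.62] [-0.07  -0.924  0.06 ] x 8.0 y -9.0 [8.56 0.16 5.71] 26.96
45.878282551527484
```

View pics/s5c.png

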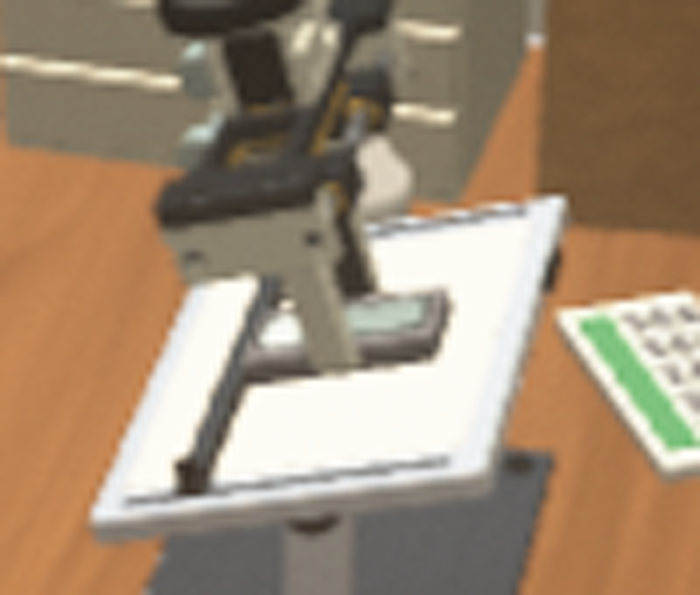

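View pics/w5.png

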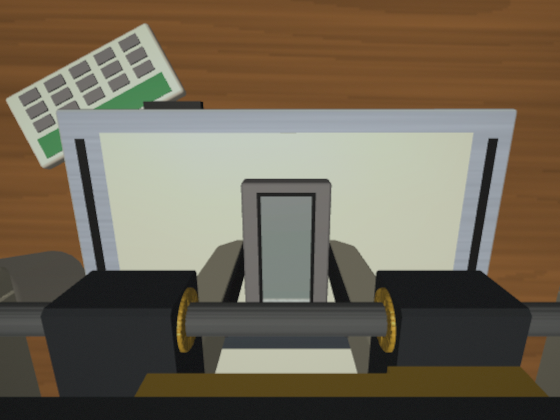

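View pics/t5.png

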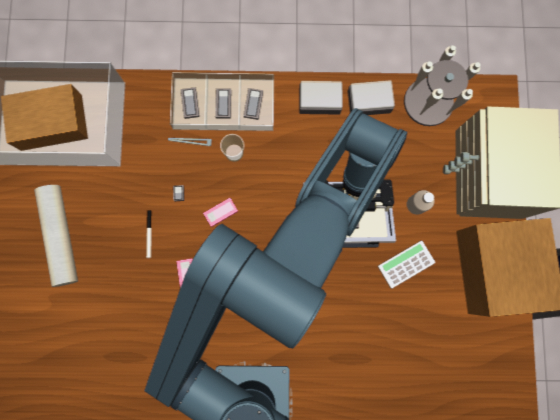

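Run:
```python
from bench import robot
robot.hand_in(); print(robot.current_t())
```

```text
the job is handed in; nothing more can be done
the job is handed in; nothing more can be done
```

I picked up the large grey holder across its width, with the fingertips about 4.5 mm above its underside, and carried it to the light stage. I felt for the face and then the ledge. I handed the job in at about 27 s, still gripping the holder and pressing it onto the face.

**Last checks before hand-in:**
- **Push:** a steady 7.6 N straight onto the face, and about 5 N against the ledge.
- **Flushness:** the centre of pressure was within about 10 mm of the holder's middle in both directions. I inferred flushness from this and from rocking the tilt slightly under light pressure. A gap under about 0.5 mm would not show in the pictures.
- **Position:** the wrist view shows the holder centred across the plate to within about 1 mm and square to it. The side view shows its low end at the ledge.
- **Other items:** in the last top view everything not hidden by the arm was where it started; the arm hides the tape roll and part of one pink holder.

**What disagreed:**
- **Slope direction:** the text says uphill is roughly to the robot's right, but the pictures show it rising towards the robot, at about 16°. I followed the pictures.
- **Wrist camera:** it read heights about 3 mm too low, found by touching the face and by looking at the held holder.
- **Touch against vision:** I met the ledge about 2 mm further up the slope than the pictures put it. The tool also came to rest 1.2 mm further out from the face than my corrected estimate. I relied on touch for both.
- **Ledge push:** the 5 N against the ledge did not drop when I eased the commanded position back by 0.35 mm. I left it, since it is well under what the ledge holds.
- **Force-stopped moves:** the arm sagged about 1.3 mm after these, so I made the final approach in small steps instead.

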